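Spread a snap ring over a turntable spindle

TASK

The wheel head of the sculptor's turntable sits on a snap ring. Take the blue-handled snap-ring pliers by their grips, set their jaws into the gap of the ring lying on the paint bottle's cap, squeeze the grips to spread the ring, lift it off, bring it down over the turntable's spindle and finish while holding it there: still spread, level with the groove, around the spindle without leaning on it, so that I can look before it is let snap in. Leave the bottle standing and the other things alone.

Things in the scene. Friction and masses are not known exactly. Their poses are not given: they have to be found in the camera images.
- pliers: Snap-ring pliers, steel, two blue grips, 190 mm long, 125 g, flat on the black board, grips over its near edge. Origin on the pivot, at mid-thickness (pivot and grips are 12 mm thick: 6 mm above the board). x = along the middle line to the jaws, y = left, z = up; centre of mass 28 mm behind the pivot. Squeezing the grips SPREADS the jaws, both levers alike, 0 to 0.288 rad, to a stop.
- jaw_l (a point): Bottom of the V notch in the outer (+y) side of the left jaw: 74 mm ahead of the pivot, 3 mm left of the middle line when closed. It opens sideways, 8 mm long at the mouth, and takes an eye of the ring between lips above and below, 3.7 mm apart, flared to 6 mm at the mouth. The closed jaws are 18 mm wide over the lips, 10 mm high and end 80 mm ahead of the pivot.
- jaw_r (a point): The same notch on the right jaw. jaw_l and jaw_r are 6 mm apart when the jaws are closed and about 48 mm apart at the stop.
- grip_l (a point): Middle of the left grip, 60 mm behind the pivot. The grips (11 mm thick across, 12 mm high) run straight from 33 to 77 mm behind the pivot, then flare. At rest they measure 66 mm overall here, at the stop 30 mm. A return spring keeps the jaws closed up to about 26 N on each grip; with the ring on, about 37 N reach the stop. Thus 20 N carries the pliers closed; a firm one (60 N) spreads them.
- grip_r (a point): Middle of the right grip, the mirror image.
- ring: Snap ring, dark steel, 3 mm thick, 18 g, flat on the bottle's cap, open side roughly towards the robot. Radius when free 16.1 mm inside, 20.6 outside. Origin: centre of the free ring at mid-thickness, moving with the heel (opposite the gap). x = from the gap to the heel, z = up. At the gap two arms turn outwards to round eyes that overhang the cap. Pliers holding it point along its x.
- eye_l (a point): Centre of the left round eye (radius 3.5 mm, 3 mm thick): 32 mm from the free ring's centre towards the gap and 14.5 mm to the left, on the gap side of its arm. Seated in the left jaw's notch, it is 3.5 mm outside the notch's bottom.
- eye_r (a point): The right eye. The eyes are 29 mm apart (22 mm clear between them) when the ring is free, about 54 mm when spread to the pliers' stop; then the ring clears a cylinder of 19.3 mm radius. About 38 mm when it just grips the spindle.
- ring_middle (a point): Middle of the SPREAD ring: 3.6 mm from the ring's origin towards the gap. This is the point to bring onto the spindle's axis.
- bottle: Standing yellow paint bottle, 66 mm wide, 95 mm high with a flat white cap of 47 mm diameter, 0.42 kg, loose. Origin at the centre of its underside.
- turntable: Heavy dark iron turntable base, fixed, wheel head off: foot 200 mm wide, rising to a boss 68 mm wide with its top at 70 mm; from it stands a bright vertical spindle of 34.4 mm diameter up to 126 mm, its top 7 mm tapered to 23 mm diameter. Origin at the centre of the underside.
- groove (a point): On the spindle's axis at the middle of its dark groove, 97.5 mm above the table. The groove is 5 mm high and 0.9 mm deep.
- board: Black plaque blank with wooden sides, fixed, 170 x 110 x 36 mm, on which the pliers lie. Origin under the middle of its near edge, x along its length away from the robot.
- jar_green: Loose green paint jar, 62 mm wide, 75 mm high. Bystander.
- jar_white: Loose white paint jar, 66 mm wide, 85 mm high. Bystander.
- mug: Loose blue cup, 76 mm wide, 85 mm high. Bystander.
- plate: Loose white plate, 150 mm wide, 18 mm high. Bystander.
- brush: Loose flat brush, 170 mm long. Bystander.
- screwdriver: Loose screwdriver, 180 mm long. Bystander.
- spacer: Loose brass spacer ring, 54 mm wide, 12 mm high. Bystander.
Mind the look-alikes: they are no part of the job. There is more than one size of the pliers; the job needs the larger.

How it is judged:
On the way, in this order (a step that is already met when the one before it is completed fails the run):
1. the pliers are lifted off the board in the gripper (height (world z) of pliers above 0.06 m and contact force between pliers and board below 0.05 N and contact force between the fingers and pliers above 3 N), for 0.2 s.
2. the ring is spread on the pliers' jaws and lifted clear of the bottle (distance between eye_l and eye_r above 0.044 m and height (world z) of ring_middle above 0.11 m and contact force between ring and bottle below 0.05 N and contact force between ring and pliers above 1 N), for 0.2 s.
At the end, for the whole second after the job is handed in: Ends holding: gripper squeezes the pliers; ring spread on the jaws (eyes over 44 mm apart) around the spindle, middle within 4 mm of its axis and 3 mm of the groove's mid-height, tilt under 0.15 rad, under 3 N on the spindle; pliers off the turntable, bottle upright (horizontal distance between ring_middle and groove below 0.004 m and height (world z) of ring_middle between 0.0945 and 0.1005 m and angle between ring's own z axis and vertical below 0.15 rad and distance between eye_l and eye_r above 0.044 m and contact force between ring and turntable below 3 N and contact force between pliers and turntable below 0.5 N and contact force between ring and pliers above 1 N and contact force between the fingers and pliers above 5 N and linear speed of ring below 0.02 m/s and angle between bottle's own z axis and vertical below 0.1 rad); the arm keeps its last pose, push and grip.
It fails at once if the paint bottle is knocked over or shoved more than 30 mm (angle between bottle's own z axis and vertical above 0.4 rad or distance of bottle from where it was at the start of the episode above 0.03 m).
It fails at once if the ring is dropped (height (world z) of ring below 0.075 m).
It fails at once if another thing on the table is shoved more than 30 mm (distance of any of jar_green, jar_white, mug, plate, brush, screwdriver, spacer from where it was at the start of the episode above 0.03 m).
It also fails if it takes over 58 s, if anything falls off the work surface, if the arm or the gripper's body presses on something with over 40 N, if the wrist force passes 120 N, or if a joint passes its speed limit or range.

ROBOT

A 6-joint arm with a two-finger parallel gripper is mounted at the origin on the work surface. World frame = base frame: x ahead of the robot, y to its left, z up, the work surface at z = 0. Lengths are in m, angles in rad, forces in N, time in s.
With the tool pointing down it reaches from about 0.325 to 0.75 m from the base axis. Payload 7.6 kg.
Tool frame: the origin (TCP) lies midway between the tips of the shut fingers; the grasp point (between the pads) lies 19 mm behind it (tcp_to_grasp is the distance from the TCP to the grasp point, in m); z points along the fingers, y is the line along which they close (so a half turn about z gives the same grasp; the last joint's range is limited). The gripper opens to 85 mm and grips with 20 to 120 N. Pads are 22 mm wide; open, the fingers measure 114 mm over their backs; the gripper's body (76 mm by 85 mm) begins 54 mm behind the grasp point. The pads swing forward as they close: fully open they stand 13 mm farther back than shut.
Start: joints at [-1.385, 0.052, 1.401, -0, 1.689, -0.07], TCP at [0.133, -0.508, 0.231] pointing down, gripper open.
Joint ranges: [-2.9, 2.9], [-0.91, 2.17], [0.12, 2.37], [-1.06, 4.2], [0.26, 2.73], [-2.93, 2.93]. Speed limits (rad/s): [2.57, 2.57, 3.01, 3.14, 3.14, 3.14].

INTERFACE

Orientations are given as a rotation vector (axis times angle).
In Python, from rig import * gives the robot as it stands.
- The arm moves only by the tool step_arm, never from a script. Its argument "series" is a list of rows, each an object with "offset": the shift along the tool's x, y, z in m, a list of three; "twist": the turn, a rotation vector about the tool's x, y, z in degrees, a list of three; "hand": the opening in per cent of the stroke, from 0 (shut) to 100 (fully open). A call has 1 to 8 rows; each row shifts and turns the commanded pose from where the row before left it, along the tool's axes as they then stand; what a row does not reach is not made up. A row lasts 1/8 s, in which the tool goes at most 62.5 mm and 10.7 degrees, less where a joint would pass 70% of its speed; a pose out of reach is approached as far as the arm can. A call with a gripper value outside its range is refused whole. The fingers move at their own pace and stop on an object; "squeeze" is the grip in N (left out, the last holds). Time passes only in rows, so rows that do not move let the fingers close. It gives the time, the measured TCP pose, the force, the opening and the grip force at its end, in the units of the state.
- read_state(): the state, without advancing time (a new reading comes with each control period).
- camera(name): name is "scene" or "side" or "wrist"; returns a dict with "image" (384x512x3 uint8, red, green, blue), "z_map" (384x512 float32, m along the optical axis (not along the pixel's ray), 0 where there is no reading), "vfov" (degrees; the focal length in pixels is half the picture's height over the tangent of half this angle, whatever the lens; pixels are square), "cx", "cy" (the principal point, pixels), "k1" (the pictures are not rectified: a ray, as slopes to the right and down, at radius r is drawn at 1 + k1 r^2 times it, then the intrinsics apply), "rvec" (rotation vector, rad) and "tvec" (3), from world to camera coordinates, as OpenCV has them. Camera axes: x right, y down, z forward; pixel columns grow to the right and rows downward; lengths in m; the calibration is good to about 2 mm. A picture is of the moment at which its call begins.
- job_done(): hands the job in; it is judged then, once.
The state is a dict: "time_s": time; "qpos": joint angles; "qd": joint speeds; "tau": joint torques, N m; "position": TCP position; "eef_rot": TCP orientation; "force": force on the tool from outside, world axes, zero at the start; "wrist_torque": the same for the moment, N m; "width": finger opening in m; "grasp_force": force on a finger pad.
Only numpy, scipy, OpenCV 4.12 (cv2) and the standard library are available. Lean on these libraries where they do the work, as an engineer would, in place of code of your own. Each camera call takes 0.05 s, during which the arm holds its last target. There are 200 camera calls.

## Working session

There is one attempt and no reset: what is moved stays moved. The work goes in short steps, Python scripts to look and compute and a tool call to move; the robot and the scene stay as the last step left them, time stands still between calls to the robot, and variables do not carry over. Pictures are saved under pics/ and viewed, at most 10 in all, crops included, and the job is handed in when it is done.

Besides the shell and the picture viewer there is one more tool, called after "Emit:" as a command line: name --argument value ..., lists and objects as JSON in quotes. step_arm: Moves the arm, as the interface text tells. Its arguments: {"type":"object","properties":{"series":{"type":"array","items":{"type":"object","properties":{"offset":{"type":"array","items":{"type":"number"}},"twist":{"type":"array","items":{"type":"number"}},"hand":{"type":"number"}}}},"squeeze":{"type":"number"}},"required":["series"]}

```bash
mkdir -p pics
cat > h.py <<'E'
from rig import *
import numpy as np, cv2
from scipy.spatial.transform import Rotation as R
def snap(n):
    c=camera(n); np.savez(f'pics/{n}.npz',**{k:np.asarray(v) for k,v in c.items()}); return c
def load(n): 
    d=np.load(f'pics/{n}.npz'); return {k:d[k] for k in d}
def KD(c):
    f=192/np.tan(np.radians(float(c['vfov']))/2)
    return np.array([[f,0,float(c['cx'])],[0,f,float(c['cy'])],[0,0,1]]),np.array([float(c['k1']),0,0,0,0])
def rays(c,uv):
    K,D=KD(c); return cv2.undistortPoints(np.float64(uv).reshape(-1,1,2),K,D).reshape(-1,2)
def RT(c): return R.from_rotvec(np.ravel(c['rvec'])).as_matrix(),np.ravel(c['tvec'])
def cloud(c):
    h,w=c['z_map'].shape; uv=np.stack(np.meshgrid(np.arange(w),np.arange(h)),-1)
    s=rays(c,uv.reshape(-1,2)); z=c['z_map'].reshape(-1,1); P=np.hstack([s*z,z]); M,t=RT(c)
    W=(P-t)@M; W[z[:,0]==0]=np.nan; return W.reshape(h,w,3)
def onplane(c,uv,z):
    s=rays(c,uv); M,t=RT(c); d=np.hstack([s,np.ones((len(s),1))])@M; o=-t@M
    return o+d*((z-o[2])/d[:,2:])
def proj(c,P):
    K,D=KD(c); return cv2.projectPoints(np.float64(P).reshape(-1,1,3),np.ravel(c['rvec']).astype(float),np.ravel(c['tvec']).astype(float),K,D)[0].reshape(-1,2)
E
python3 - <<'E'
from h import *
a=[snap(n) for n in('scene','side','wrist')]
cv2.imwrite('pics/a.png',cv2.resize(a[0]['image'][:,:,::-1],(800,600)))
cv2.imwrite('pics/b.png',cv2.resize(a[1]['image'][:,:,::-1],(800,600)))
for c in a: print(-RT(c)[1]@RT(c)[0],c['vfov'],c['k1'])
s=read_state();print({k:np.round(v,3) for k,v in s.items()})
E
```

```text
[ 1.33087261 -0.60171231  0.8317958 ] 52.9871950576972 -0.01865619780414916
[0.47923644 0.75375954 0.79388748] 57.891663017774604 -0.10811722411723795
[ 0.2057209  -0.48826043  0.3731419 ] 65.5421746471812 -0.07943322416923983
{'time_s': np.float64(0.15), 'qpos': array([-1.385,  0.053,  1.401,  0.   ,  1.689, -0.07 ]), 'qd': array([-0.   , -0.003, -0.003,  0.   , -0.001, -0.001]), 'tau': array([ 1.0000e-03, -3.8195e+01, -3.6043e+01, -0.0000e+00,  5.0000e-03,
        0.0000e+00]), 'position': array([ 0.133, -0.508,  0.231]), 'eef_rot': array([-3.115, -0.401,  0.   ]), 'force': array([ 0.269, -0.396, -0.019]), 'wrist_torque': array([-0.029, -0.036,  0.078]), 'grasp_force': np.float64(0.0), 'width': np.float64(0.086)}
```

View pics/a.png

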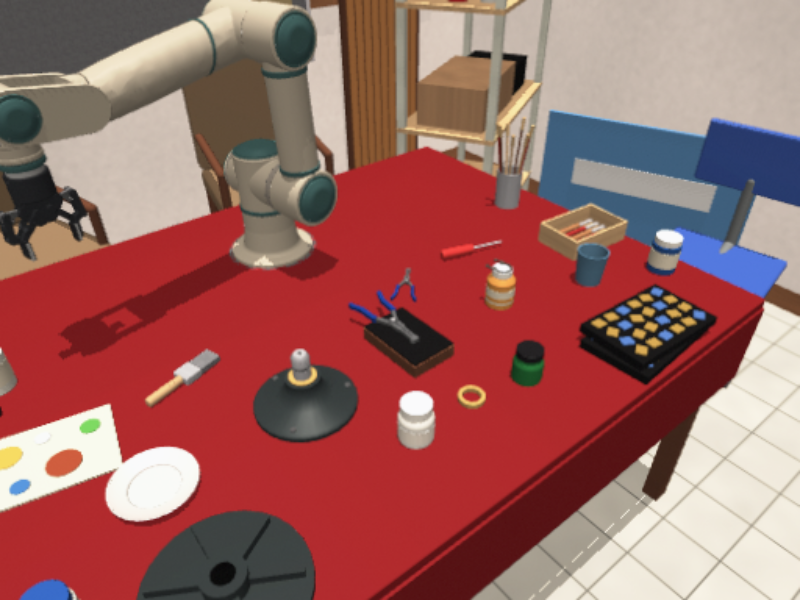

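View pics/b.png

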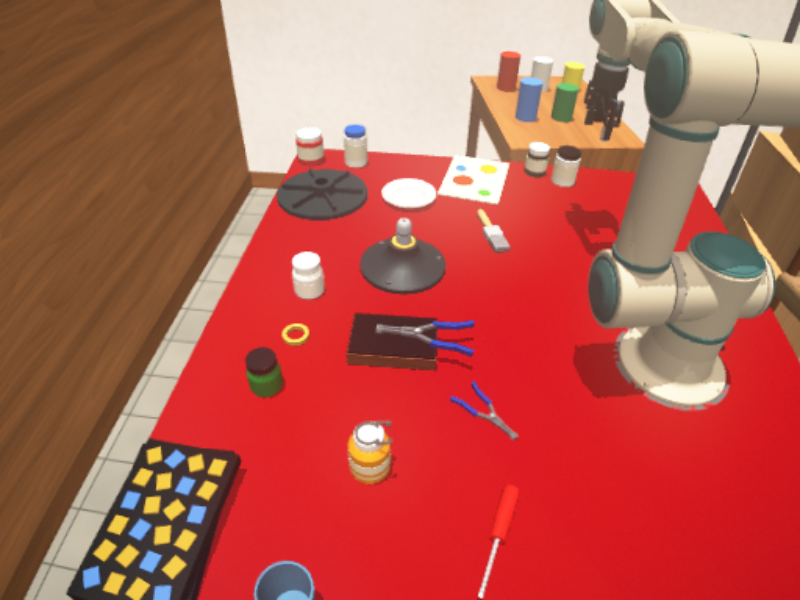

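The scene picture shows the turntable at (302,395), the ringed bottle at (500,285), and pliers on the board at (395,320). The side picture shows the bottle at (370,452). There are two pairs of pliers in the side view: one on the black board at (425,332), and a small one on the cloth at (490,410). The pair on the board is larger and lies as described. I'll confirm with a crop and measure.

Run:
```python
from h import *
b=load('side'); a=load('scene')
cv2.imwrite('pics/c.png',cv2.resize(b['image'][195:320,215:345,::-1],(624,600),interpolation=cv2.INTER_CUBIC))
for n,c in(('side',b),('scene',a)):
    W=cloud(c); ok=np.isfinite(W[...,2])
    def reg(x0,x1,y0,y1,s): # 800px box
        m=np.zeros(ok.shape,bool); k=.64; m[int(y0*k):int(y1*k),int(x0*k):int(x1*k)]=1; return W[m&ok]
    boxes={'side':dict(bottle=(335,400,410,490),board=(340,485,305,375),tt=(355,450,210,295),small=(440,525,375,445)),
     'scene':dict(bottle=(475,525,250,315),board=(340,460,280,380),tt=(245,365,340,445),small=(390,420,265,300))}[n]
    for k,bx in boxes.items():
        P=reg(*bx)
        for z0,z1 in {'bottle':[(.088,.093),(.0935,.103)],'board':[(.03,.0375),(.0385,.052)],'tt':[(.066,.074),(.1,.118),(.12,.13)],'small':[(.006,.02)]}[k]:
            Q=P[(P[:,2]>z0)&(P[:,2]<z1)]
            if len(Q): print(n,k,z0,len(Q),Q.min(0).round(3),Q.max(0).round(3),np.median(Q,0).round(4))
```

```text
Traceback (most recent call last):
TypeError: reg() missing 1 required positional argument: 's'
```

View pics/c.png

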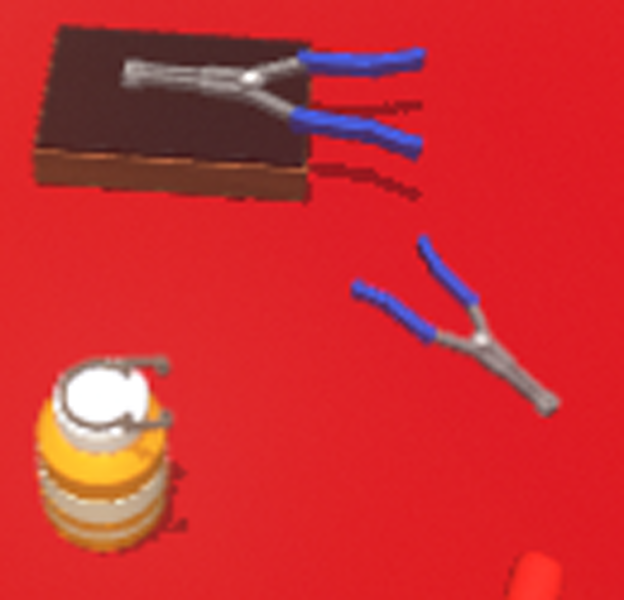

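The crop shows the board pair: pivot (250,76), jaw tips (125,73), blue grips past the board's near edge. It is clearly larger than the pair on the cloth at (480,340). The ring is on the cap, with eyes at (163,366) and (163,419).

Run:
```python
from h import *
b=load('side'); a=load('scene')
for n,c in(('side',b),('scene',a)):
    W=cloud(c); ok=np.isfinite(W[...,2])
    def reg(x0,x1,y0,y1):
        m=np.zeros(ok.shape,bool); k=.64; m[int(y0*k):int(y1*k),int(x0*k):int(x1*k)]=1; return W[m&ok]
    boxes={'side':dict(bottle=(335,400,410,490),board=(340,485,305,375),tt=(355,450,210,295)),
     'scene':dict(bottle=(475,525,250,315),board=(340,460,280,380),tt=(245,365,340,445))}[n]
    for k,bx in boxes.items():
        P=reg(*bx)
        for z0,z1 in {'bottle':[(.085,.0935),(.0935,.103)],'board':[(.03,.0375),(.0385,.052)],'tt':[(.066,.074),(.1,.118),(.12,.13)]}[k]:
            Q=P[(P[:,2]>z0)&(P[:,2]<z1)]
            if len(Q): print(n,k,z0,len(Q),Q.min(0).round(3),Q.max(0).round(3),np.median(Q,0).round(4))
def f(u): return np.array(u)/4.8+[215,195]
print('pivot',onplane(b,[f((250,76))],.048),'tip',onplane(b,[f((125,73))],.047))
print('eyes',onplane(b,[f((163,366)),f((163,419))],.0965),'capc',onplane(b,[f((101,397))],.095))
```

```text
side bottle 0.085 52 [0.541 0.28  0.085] [0.585 0.316 0.093] [0.5638 0.308  0.0915]
side bottle 0.0935 276 [0.528 0.269 0.094] [0.587 0.315 0.103] [0.5603 0.2937 0.0967]
side board 0.03 879 [ 0.406 -0.035  0.03 ] [0.642 0.081 0.037] [0.5653 0.0385 0.0361]
side board 0.0385 602 [ 0.401 -0.029  0.039] [0.639 0.076 0.052] [0.4997 0.0214 0.0455]
side tt 0.066 99 [ 0.532 -0.264  0.066] [ 0.599 -0.201  0.074] [ 0.5611 -0.2209  0.0711]
side tt 0.1 42 [ 0.55  -0.235  0.1  ] [ 0.582 -0.216  0.118] [ 0.5646 -0.2234  0.1088]
side tt 0.12 50 [ 0.55 -0.25  0.12] [ 0.582 -0.221  0.13 ] [ 0.5641 -0.2308  0.1257]
scene bottle 0.085 55 [0.53  0.265 0.085] [0.591 0.309 0.093] [0.5749 0.2849 0.0911]
scene bottle 0.0935 67 [0.532 0.265 0.094] [0.589 0.312 0.1  ] [0.5612 0.2877 0.095 ]
scene board 0.03 887 [ 0.408 -0.038  0.03 ] [0.648 0.076 0.037] [0.5751 0.0129 0.0344]
scene board 0.0385 284 [ 0.405 -0.027  0.039] [0.646 0.058 0.051] [0.4939 0.0113 0.0445]
scene tt 0.066 189 [ 0.534 -0.273  0.066] [ 0.603 -0.205  0.074] [ 0.583  -0.2483  0.0701]
scene tt 0.1 58 [ 0.561 -0.255  0.1  ] [ 0.586 -0.223  0.118] [ 0.5811 -0.2449  0.1088]
scene tt 0.12 62 [ 0.556 -0.256  0.12 ] [ 0.583 -0.227  0.127] [ 0.5715 -0.2407  0.1235]
pivot [[0.5096266  0.01527382 0.048     ]] tip [[0.58811562 0.02163985 0.047     ]]
eyes [[0.53371116 0.2721634  0.0965    ]
 [0.52995586 0.30299133 0.0965    ]] capc [[0.56195512 0.29317734 0.095     ]]
```

```bash
cat >> h.py <<'E'
def tool(): 
    s=read_state(); return np.array(s['position']),R.from_rotvec(s['eef_rot']).as_matrix(),s
def down(yaw): return R.from_euler('z',yaw).as_matrix()@np.diag([1.,-1,-1])
def plan(pos,yaw,pitch=0):
    p,M,s=tool(); T=down(yaw)@R.from_euler('y',pitch).as_matrix()
    tw=np.degrees(R.from_matrix(M.T@T).as_rotvec())
    print('t',s['time_s'],'pos',p.round(4),'twist',tw.round(2),'off(now axes)',(M.T@(np.array(pos)-p)).round(4),'off(after twist)',(T.T@(np.array(pos)-p)).round(4))
E
python3 - <<'E'
from h import *
plan([.44,.0105,.18],.08)
E
```

```text
t 0.15 pos [ 0.1328 -0.5077  0.2307] twist [-0.07  0.   10.07] off(now axes) [ 0.4283 -0.4235  0.0512] off(after twist) [ 0.3476 -0.492   0.0507]
```

Emit:
step_arm --series '[{"offset":[0,0,0],"twist":[0,0,10],"hand":100},{"offset":[0.03,-0.042,0],"twist":[0,0,0],"hand":100},{"offset":[0.03,-0.042,0],"twist":[0,0,0],"hand":100},{"offset":[0.03,-0.042,0],"twist":[0,0,0],"hand":100},{"offset":[0.03,-0.042,0],"twist":[0,0,0],"hand":100},{"offset":[0.03,-0.042,0],"twist":[0,0,0],"hand":100},{"offset":[0.03,-0.042,0],"twist":[0,0,0],"hand":100},{"offset":[0.03,-0.042,0.01],"twist":[0,0,0],"hand":100}]' --squeeze 20

```text
time_s: 1.15
position: [0.3191, -0.1965, 0.2218]
eef_rot: [3.138, 0.127, 0.002]
force: [0.5, -0.4, -0.3]
width: 0.0856
grasp_force: 0.0
```

Emit:
step_arm --series '[{"offset":[0.03,-0.042,0.01],"twist":[0,0,0],"hand":100},{"offset":[0.03,-0.042,0.01],"twist":[0,0,0],"hand":100},{"offset":[0.03,-0.042,0.01],"twist":[0,0,0],"hand":100},{"offset":[0.03,-0.042,0.01],"twist":[0,0,0],"hand":100},{"offset":[0.01,-0.03,0],"twist":[0,0,0],"hand":100},{"offset":[0,0,0],"twist":[0,0,0],"hand":100}]'

```text
time_s: 1.9
position: [0.4318, 0.0116, 0.1808]
eef_rot: [-3.139, -0.133, 0.002]
force: [-0.1, -0.3, 0.3]
width: 0.0854
grasp_force: 0.0
```

Run:
```python
from h import *
c=snap('wrist'); W=cloud(c); im=c['image'].astype(int)
plan([.44,.0105,.18],.08)
bl=(im[...,2]>110)&(im[...,2]>im[...,0]+50)&(im[...,2]>im[...,1]+40)&(W[...,2]>.035)&(W[...,2]<.06)
Z=W[...,2]
st=(Z>.0395)&(Z<.056)&~bl&(im.max(-1)-im.min(-1)<40)
for n,m in(('blue',bl),('steel',st)):
    v,u=np.nonzero(m); print(n,m.sum(),u.min(),u.max(),v.min(),v.max(),W[m].min(0).round(4),W[m].max(0).round(4))
cv2.imwrite('pics/d.png',cv2.resize(c['image'][:,:,::-1],(800,600)))
```

```text
t 1.95 pos [0.4317 0.0105 0.181 ] twist [0.02 0.05 0.19] off(now axes) [0.0083 0.0007 0.001 ] off(after twist) [0.0083 0.0007 0.001 ]
blue 1783 206 292 123 213 [ 0.4036 -0.0237  0.0352] [0.4852 0.0611 0.0501]
steel 3695 0 511 0 137 [ 0.4762 -0.2297  0.0395] [0.5988 0.2651 0.056 ]
```

View pics/d.png

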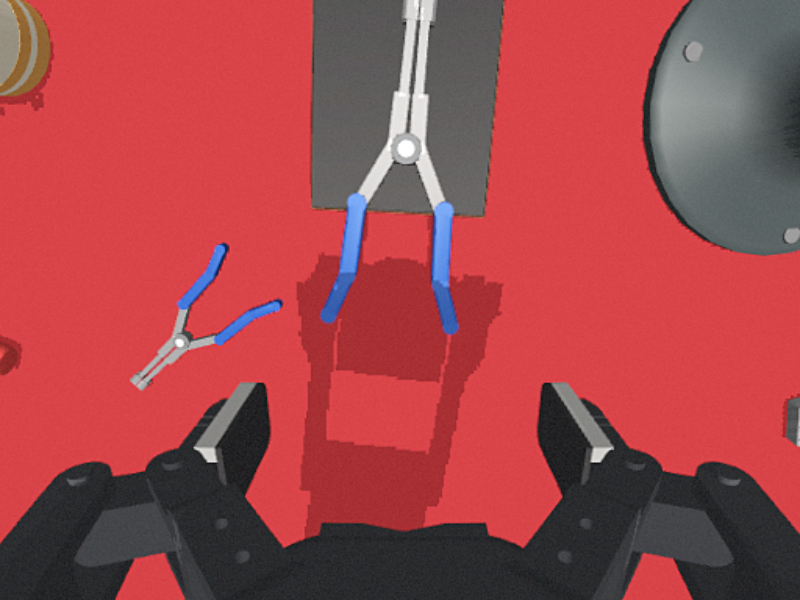

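The wrist view shows the pivot at (405,149), straight grips around (350,235) and (443,240), and the jaws' middle at (418,10). The small pliers are at lower left.

Run:
```python
from h import *
c=load('wrist'); W=cloud(c)
f=lambda *p:[np.array(q)*.64 for q in p]
A=onplane(c,f((405,149)),.050)[0]; J=onplane(c,f((418.5,10)),.047)[0]
y=np.arctan2(*(J-A)[[1,0]]); print('pivot',A,'jaw',J,'yaw',y, 'depth@pivot',W[95,259])
G=onplane(c,f((350,238),(443,243),(356,203),(445,210)),.048); print(G)
Rz=R.from_euler('z',y).as_matrix(); print('grips in pliers',((G-A)@Rz).round(4))
g=A+Rz@[-.06,0,0]; print('grip mid',g)
plan([g[0],g[1],.12],y)
# board edges
Z=W[...,2]
```

```text
pivot [0.51218491 0.01773489 0.05      ] jaw [0.58514277 0.01678104 0.047     ] yaw -0.01307325803478466 depth@pivot [0.51248691 0.01793471 0.04936567]
[[ 0.45881516  0.04593149  0.048     ]
 [ 0.46052193 -0.00949698  0.048     ]
 [ 0.47964782  0.04356794  0.048     ]
 [ 0.48003009 -0.0085494   0.048     ]]
grips in pliers [[-0.0537  0.0275 -0.002 ]
 [-0.0513 -0.0279 -0.002 ]
 [-0.0329  0.0254 -0.002 ]
 [-0.0318 -0.0267 -0.002 ]]
grip mid [0.45219003 0.01851926 0.05      ]
t 1.95 pos [0.4317 0.0105 0.181 ] twist [0.02 0.05 5.52] off(now axes) [ 0.0212 -0.0063  0.0609] off(after twist) [ 0.0204 -0.0083  0.061 ]
```

Emit:
step_arm --series '[{"offset":[0,0,0],"twist":[0,0,5.5],"hand":100},{"offset":[0.0185,-0.0083,0.03],"twist":[0,0,0],"hand":100},{"offset":[0,0,0.045],"twist":[0,0,0],"hand":100},{"offset":[0,0,0.025],"twist":[0,0,0],"hand":100},{"offset":[0,0,0],"twist":[0,0,0],"hand":100},{"offset":[0,0,0],"twist":[0,0,0],"hand":100}]'

```text
time_s: 2.7
position: [0.4511, 0.0174, 0.0828]
eef_rot: [3.141, -0.025, 0.003]
force: [-0.2, -0.5, 1.0]
width: 0.0853
grasp_force: 0.0
```

Run:
```python
from h import *
c=snap('wrist'); W=cloud(c)
cv2.imwrite('pics/e.png',cv2.resize(c['image'][:,:,::-1],(800,600)))
p,M,s=tool(); L=(W-p)@M
# tool-frame points of finger tips
im=c['image']
m=np.isfinite(L[...,0])&(np.abs(L[...,0])<.025)&(L[...,2]>-.06)&(L[...,2]<.02)&(np.abs(L[...,1])<.07)
q=L[m]; print(m.sum(), q[:,2].max(), np.percentile(q[:,2],[50,90,98]), q[:,0].max())
plan([.450,.0185,.015],-.013)
```

```text
6043 -0.01242790390477221 [-0.04007645 -0.02168695 -0.01578966] 0.01464470907575466
t 2.75 pos [0.4513 0.0175 0.083 ] twist [ 0.01 -0.17 -0.14] off(now axes) [-0.0016 -0.001   0.068 ] off(after twist) [-0.0014 -0.001   0.068 ]
```

View pics/e.png

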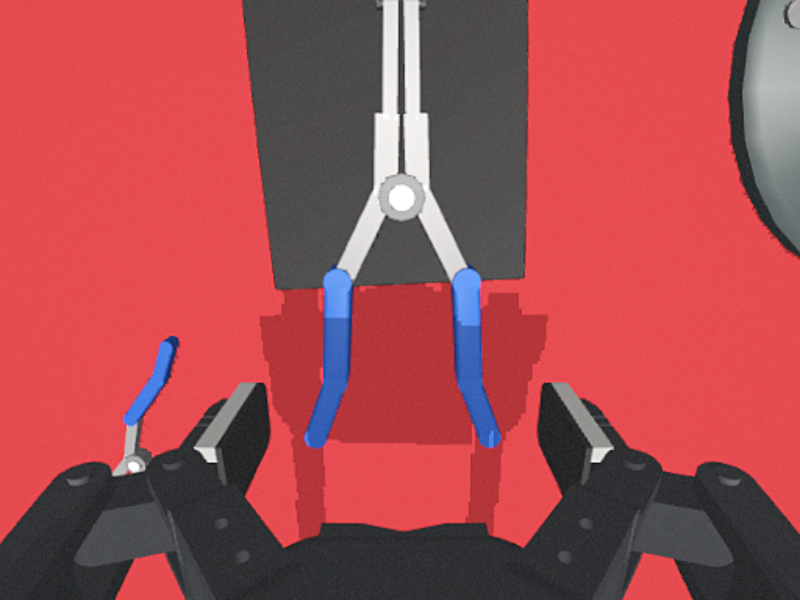

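The pliers are aligned with the tool: pivot (401,198), grips (337,330) and (467,330), board edge at row 285 ahead of the fingers. I'm going down and closing lightly.

Emit:
step_arm --series '[{"offset":[-0.0014,-0.001,0.03],"twist":[0,0,0],"hand":100},{"offset":[0,0,0.028],"twist":[0,0,0],"hand":100},{"offset":[0,0,0.01],"twist":[0,0,0],"hand":100},{"offset":[0,0,0],"twist":[0,0,0],"hand":80},{"offset":[0,0,0],"twist":[0,0,0],"hand":50},{"offset":[0,0,0],"twist":[0,0,0],"hand":50},{"offset":[0,0,0],"twist":[0,0,0],"hand":50},{"offset":[0,0,0],"twist":[0,0,0],"hand":50}]' --squeeze 20

```text
time_s: 3.75
position: [0.4498, 0.019, 0.014]
eef_rot: [3.141, -0.023, 0.003]
force: [1.5, 0.4, 3.2]
width: 0.0642
grasp_force: 21.6
```

Grasped at 64 mm opening with 22 N. Next, lift.

Emit:
step_arm --series '[{"offset":[0,0,-0.01],"twist":[0,0,0],"hand":50},{"offset":[0,0,-0.03],"twist":[0,0,0],"hand":50},{"offset":[0,0,-0.05],"twist":[0,0,0],"hand":50},{"offset":[0,0,-0.05],"twist":[0,0,0],"hand":50},{"offset":[0,0,-0.02],"twist":[0,0,0],"hand":50},{"offset":[0,0,0],"twist":[0,0,0],"hand":50},{"offset":[0,0,0],"twist":[0,0,0],"hand":50}]'

```text
time_s: 4.62
position: [0.4482, 0.0191, 0.1717]
eef_rot: [-3.141, 0.023, 0.004]
force: [0.7, -0.2, -1.7]
width: 0.0587
grasp_force: 22.5
```

Run:
```python
from h import *
c=snap('wrist'); W=cloud(c); p,M,s=tool(); L=(W-p)@M; print(p,s['width'],s['force'].__repr__(),s['grasp_force'])
np.save('pics/L.npy',L)
m=np.isfinite(L[...,0])&(L[...,2]<0)&(L[...,2]>-.06)&(L[...,0]>.03)&(np.abs(L[...,1])<.05)
q=L[m]; print(len(q),q.min(0),q.max(0))
for a,b in((.04,.055),(.055,.068),(.068,.08),(.08,.1),(.1,.115),(.115,.125),(.125,.135),(.135,.16)):
    k=q[(q[:,0]>=a)&(q[:,0]<b)]
    if len(k): print(a,len(k),k.min(0).round(4),k.max(0).round(4),np.median(k,0).round(4))
cv2.imwrite('pics/f.png',cv2.resize(c['image'][:,:,::-1],(800,600)))
```

```text
[0.44814409 0.01914611 0.1715297 ] 0.05880457581357908 array([ 0.23349633, -0.70899883, -1.66244589]) 22.51077890396118
10455 [ 0.03000569 -0.02906137 -0.03532547] [ 0.11116108  0.02898033 -0.01938152]
0.04 1632 [ 0.04   -0.0224 -0.0316] [ 0.055   0.0222 -0.0272] [ 0.0477  0.0083 -0.0295]
0.055 2148 [ 0.055  -0.0158 -0.0353] [ 0.068   0.0156 -0.0277] [ 0.0617  0.0002 -0.0308]
0.068 1767 [ 0.068  -0.0103 -0.035 ] [ 0.0799  0.0109 -0.0206] [ 0.0735  0.0002 -0.0299]
0.08 2615 [ 0.0802 -0.0106 -0.0318] [ 0.1     0.0115 -0.0207] [ 0.0892  0.0024 -0.0295]
0.1 904 [ 0.1    -0.0082 -0.0317] [ 0.1112  0.0092 -0.0209] [ 0.1049  0.0039 -0.0295]
```

View pics/f.png

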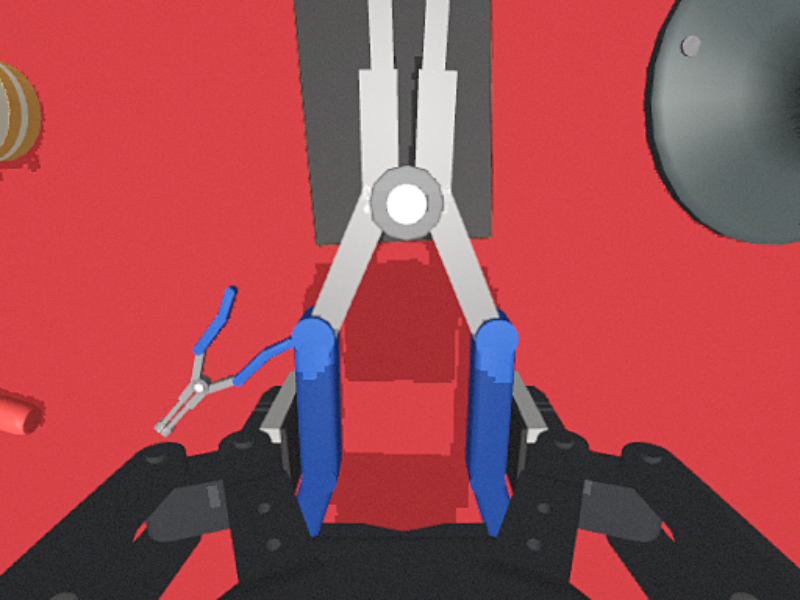

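The lift shows the pivot at (406,204), with the jaws slightly spread: grip width is 59 mm instead of 64. The jaws must fit the 22 mm gap, so I'll back the fingers off to a position limit near 64 mm while moving towards the bottle.

Emit:
step_arm --series '[{"offset":[0,0,0],"twist":[0,0,-7.6],"hand":70},{"offset":[0,0,-0.02],"twist":[0,0,0],"hand":70},{"offset":[0,0,-0.02],"twist":[0,0,0],"hand":72}]'

```text
time_s: 5.05
position: [0.4483, 0.0191, 0.212]
eef_rot: [-3.136, -0.185, 0.006]
force: [-1.3, 0.3, -1.5]
width: 0.0617
grasp_force: 21.7
```

Run:
```python
from h import *
p,M,s=tool(); print(s['width'],s['grasp_force'])
plan([.481,.211,.24],.12)
```

```text
0.06166218286133521 21.65560253954027
t 5.05 pos [0.4483 0.0191 0.212 ] twist [-0.03  0.21 -0.12] off(now axes) [ 0.0549 -0.1867 -0.0281] off(after twist) [ 0.0554 -0.1866 -0.028 ]
```

Emit:
step_arm --series '[{"offset":[0.011,-0.038,-0.006],"twist":[0,0,0],"hand":73},{"offset":[0.011,-0.038,-0.006],"twist":[0,0,0],"hand":73},{"offset":[0.011,-0.038,-0.006],"twist":[0,0,0],"hand":74},{"offset":[0.011,-0.038,-0.006],"twist":[0,0,0],"hand":74},{"offset":[0.011,-0.035,-0.004],"twist":[0,0,0],"hand":74},{"offset":[0,0,0],"twist":[0,0,0],"hand":74},{"offset":[0,0,0],"twist":[0,0,0],"hand":74}]'

```text
time_s: 5.92
position: [0.4813, 0.2108, 0.2399]
eef_rot: [3.135, 0.185, -0.004]
force: [0.0, 0.0, -2.0]
width: 0.0634
grasp_force: 21.6
```

Run:
```python
from h import *
c=snap('wrist'); W=cloud(c); p,M,s=tool(); L=(W-p)@M; print(s['time_s'],p,s['width'],s['grasp_force'])
# pliers
m=(L[...,2]<0)&(L[...,2]>-.06)&(L[...,0]>.045)&(np.abs(L[...,1])<.04)
q=L[m]
for a,b in((.045,.055),(.055,.068),(.068,.08),(.08,.1),(.1,.118)):
    k=q[(q[:,0]>=a)&(q[:,0]<b)]
    if len(k): print(a,len(k),k.min(0).round(4),k.max(0).round(4),np.median(k,0).round(4))
t=q[q[:,2]<-.0335]; print('pivot',len(t),t.min(0),t.max(0))
# ring
im=c['image'].astype(int)
r=np.isfinite(W[...,2])&(np.hypot(W[...,0]-.562,W[...,1]-.291)<.06)&(W[...,2]>.085)&(W[...,2]<.105)
v,u=np.nonzero(r); print('ring px',u.min(),u.max(),v.min(),v.max())
x0,y0=max(u.min()-15,0),max(v.min()-15,0)
cr=c['image'][y0:v.max()+15,x0:u.max()+15,::-1]; print(x0,y0,cr.shape)
cv2.imwrite('pics/g.png',cv2.resize(cr,None,fx=5,fy=5,interpolation=cv2.INTER_CUBIC)[:600,:800])
```

```text
5.975 [0.48137933 0.21047384 0.24025893] 0.06327091510664025 21.573032987871557
0.045 1130 [ 0.045  -0.0211 -0.0307] [ 0.055   0.0204 -0.0274] [ 0.0501  0.0084 -0.0291]
0.055 2206 [ 0.055  -0.0162 -0.0346] [ 0.068   0.0157 -0.0268] [ 0.0614 -0.0001 -0.0304]
0.068 1689 [ 0.068  -0.0102 -0.0339] [ 0.0799  0.0102 -0.0205] [ 0.0735  0.0002 -0.0291]
0.08 2518 [ 0.0801 -0.01   -0.0309] [ 0.1     0.0102 -0.0231] [ 0.0891  0.0016 -0.0285]
0.1 908 [ 0.1    -0.0073 -0.0306] [ 0.1102  0.0078 -0.0194] [ 0.1049  0.0025 -0.0282]
pivot 52 [ 0.06048563 -0.00407828 -0.03458426] [ 0.0686954   0.00348022 -0.03350541]
ring px 157 207 56 121
142 41 (95, 80, 3)
```

View pics/g.png

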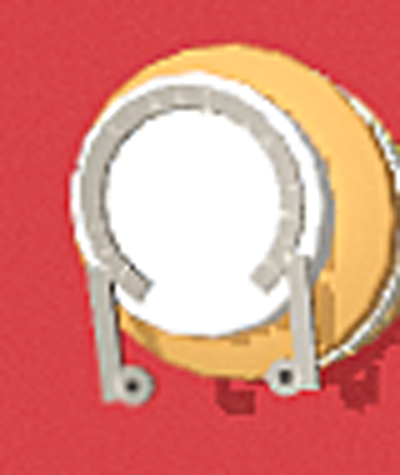

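The crop shows the ring on the cap, with eyes at crop (131,384) and (286,377), and the gap facing the robot. Next I compute the eye positions and the pliers' pose in the tool frame.

Run:
```python
from h import *
p,M,s=tool()
c=load('wrist'); W=cloud(c); L=(W-p)@M
f=lambda x,y:((x+.5)/5-.5+142,(y+.5)/5-.5+41)
E=onplane(c,[f(131,384),f(286,377)],.098); print('eyes',E,'dist',np.linalg.norm(E[0]-E[1]))
y=E[0]-E[1]; yaw=np.arctan2(-y[0],y[1]); mid=E.mean(0); print('mid',mid,'yaw',yaw)
rg=np.isfinite(W[...,2])&(np.hypot(W[...,0]-.562,W[...,1]-.291)<.0235)&(W[...,2]>.085)&(W[...,2]<.105)
g=c['image'].min(-1)
print('cap z',np.median(W[...,2][rg&(g>240)]),'ring top z',np.median(W[...,2][rg&(g<190)]))
for e in E:
    k=np.hypot(W[...,0]-e[0],W[...,1]-e[1])<.003; print('eye z',np.sort(W[...,2][k]).round(4))
cs=W[rg&(W[...,2]>.092)]; print('cap extents',cs.min(0),cs.max(0))
# arm plane
m=(L[...,0]>.078)&(L[...,0]<.112)&(np.abs(L[...,1])<.012)&(np.abs(L[...,2]+.0287)<.0018)
q=L[m]; A=np.c_[q[:,:2]-[.0646,0],np.ones(len(q))]; co=np.linalg.lstsq(A,q[:,2],rcond=None)[0]; print(len(q),'arm plane dz/dx,dz/dy,z@pivot',co)
for lo in (.08,.09,.1):
    k=q[(q[:,0]>lo)&(q[:,0]<lo+.01)]; print(k[:,1].min(),k[:,1].max(),np.median(k[:,2]))
```

```text
eyes [[0.53224833 0.30199005 0.098     ]
 [0.53668538 0.27302335 0.098     ]] dist 0.02930456495070046
mid [0.53446686 0.2875067  0.098     ] yaw 0.15199617852840328
cap z 0.09491195603572476 ring top z 0.09765234020441903
eye z [0.0657 0.0665 0.096  0.0966 0.0967 0.0969 0.0969 0.0969 0.0969 0.0971
 0.0971 0.0973 0.0973 0.0973 0.0974 0.0975 0.0975 0.0977 0.0978 0.0978
 0.0978 0.0978 0.0979 0.098  0.0981 0.0983 0.0983 0.0984 0.0985 0.0986
 0.0986 0.0987 0.0987 0.1   ]
eye z [-0.0009 -0.0009 -0.0008 -0.0007 -0.0004 -0.0002 -0.0002 -0.      0.0001
  0.0001  0.0005  0.0007  0.0008  0.0009  0.0022  0.0257  0.0299  0.03
  0.0321  0.0386  0.0406  0.0495  0.0502  0.0504  0.0554  0.0956  0.0957
  0.0961  0.0966  0.0967  0.0971  0.0973  0.0974  0.0975  0.0977  0.0977
  0.0977  0.0977  0.0978  0.0978  0.0978  0.0978  0.0979  0.0979  0.0979
  0.098   0.098   0.098   0.0981  0.0981  0.0983  0.0984  0.0985  0.0986
  0.0986  0.0986  0.0987  0.0987  0.0989  0.0995]
cap extents [0.54229786 0.26913478 0.09202048] [0.58532939 0.31441261 0.10031041]
3628 arm plane dz/dx,dz/dy,z@pivot [ 0.01759279  0.00025446 -0.02896183]
-0.00998659377459303 0.010245449378964445 -0.028554899573374322
-0.009794700877665008 0.010244703010248412 -0.02846335260033827
-0.007232631140040048 0.007781700507106689 -0.028227670148966037
```

Run:
```python
from h import *
p,M,s=tool()
c=load('wrist'); W=cloud(c); L=(W-p)@M; im=c['image'].astype(int)
b=(im.min(-1)>235)&(np.hypot(L[...,0]-.0646,L[...,1])<.008)&(L[...,2]<-.02); print('bolt',b.sum(),np.median(L[b],0),(L[b].min(0)+L[b].max(0))/2)
pc=np.median(L[b],0)[:2]
d=np.hypot(L[...,0]-pc[0],L[...,1]-pc[1])
for lo,hi in((0,.003),(.003,.0045),(.0045,.006),(.006,.0075),(.0075,.009)):
    k=(d>=lo)&(d<hi)&(L[...,2]<-.02); print(lo,k.sum(),np.percentile(L[k][:,2],[10,50,90]).round(4))
bl=(im[...,2]>im[...,0]+50)&(im[...,2]>im[...,1]+40)&(L[...,2]<-.015)&(L[...,2]>-.05)
for sg in(-1,1):
  for lo in(.01,.02,.03):
    k=bl&(L[...,1]*sg>0)&(L[...,0]>lo)&(L[...,0]<lo+.01); q=L[k]
    if len(q): print('grip',sg,lo,np.percentile(q[:,2],[5,20,50]).round(4),q[:,1].min().round(4),q[:,1].max().round(4))
```

```text
bolt 489 [ 0.06439414 -0.00012224 -0.0326816 ] [ 0.06419222 -0.00010826 -0.03221918]
0 215 [-0.0335 -0.0328 -0.0319]
0.003 263 [-0.0335 -0.0326 -0.0315]
0.0045 362 [-0.0317 -0.0309 -0.0301]
0.006 470 [-0.0316 -0.0309 -0.0301]
0.0075 489 [-0.0315 -0.0305 -0.0291]
grip -1 0.01 [-0.0325 -0.0321 -0.0315] -0.0314 -0.0202
grip -1 0.02 [-0.0324 -0.0319 -0.0313] -0.0311 -0.0195
grip -1 0.03 [-0.0323 -0.0318 -0.0313] -0.0305 -0.0196
grip 1 0.01 [-0.0325 -0.032  -0.0316] 0.019 0.0302
grip 1 0.02 [-0.0324 -0.032  -0.0314] 0.0187 0.03
grip 1 0.03 [-0.0324 -0.0319 -0.0314] 0.0187 0.0298
```

Run:
```python
from h import *
T=down(.161); mid=np.array([.5345,.2875,.0965]); n=np.array([.1387,.0006,-.0237])
g=mid-T@n; print('insert TCP',g); st=g-T@[.05,0,0]; print('stage',st)
plan(st,.161)
```

```text
insert TCP [0.39749756 0.26585789 0.0728    ]
stage [0.34814418 0.25784262 0.0728    ]
t 5.975 pos [0.4814 0.2105 0.2403] twist [ 0.04  0.11 -2.51] off(now axes) [-0.1265 -0.0628  0.1676] off(after twist) [-0.1239 -0.0681  0.1675]
```

Emit:
step_arm --series '[{"offset":[0,0,0],"twist":[0,0,-2.5],"hand":74},{"offset":[-0.041,-0.022,0],"twist":[0,0,0],"hand":74},{"offset":[-0.042,-0.023,0],"twist":[0,0,0],"hand":74},{"offset":[-0.041,-0.023,0.02],"twist":[0,0,0],"hand":74},{"offset":[0,0,0.04],"twist":[0,0,0],"hand":74},{"offset":[0,0,0.04],"twist":[0,0,0],"hand":74.3},{"offset":[0,0,0.03],"twist":[0,0,0],"hand":74.3},{"offset":[0,0,0],"twist":[0,0,0],"hand":74.3}]'

```text
time_s: 6.98
position: [0.3471, 0.2568, 0.1091]
eef_rot: [3.129, 0.251, -0.007]
force: [0.6, -0.5, -1.5]
width: 0.0636
grasp_force: 21.5
```

```bash
cat > pl.py <<'E'
from h import *
def pliers(c,v=1):
    p,M,s=tool(); W=cloud(c); L=(W-p)@M; im=c['image'].astype(int)
    b=(im.min(-1)>235)&(np.hypot(L[...,0]-.0646,L[...,1])<.012)&(L[...,2]<-.015); pc=np.median(L[b],0)[:2]
    d=np.hypot(L[...,0]-pc[0],L[...,1]-pc[1]); k=(d>.0048)&(d<.0075)&(L[...,2]<-.015); zt=np.median(L[k][:,2])
    m=(L[...,0]>.078)&(L[...,0]<.112)&(np.abs(L[...,1])<.03)&(np.abs(L[...,2]-zt-.0021)<.0022)
    q=L[m]; co=np.linalg.lstsq(np.c_[q[:,0]-pc[0],q[:,1],np.ones(len(q))],q[:,2],rcond=None)[0]
    z0=zt+.006; far=q[q[:,0]>.1]; yc=(far[:,1].min()+far[:,1].max())/2
    if v: print('t',s['time_s'],'w',round(s['width'],4),'F',round(s['grasp_force'],1),'ext',np.round(s['force'],1),'pivot',pc.round(4),'z',z0.round(4),'pitch',co[0].round(4),'roll',co[1].round(4),'far y',far[:,1].min().round(4),far[:,1].max().round(4),'yawrel',((yc-pc[1])/.041).round(4))
    return p,M,W,L,pc,z0,co
E
python3 - <<'E'
from pl import *
c=snap('wrist'); pliers(c)
T=down(.161); mid=np.array([.5345,.2875,.0965]); n=np.array([.1387,.0006,-.0237])
g=mid-T@n; plan(g,.161)
cv2.imwrite('pics/i.png',c['image'][:,:,::-1])
E
```

```text
t 7.025 w 0.0634 F 21.6 ext [ 0.3  0.3 -0.7] pivot [0.0634 0.0008] z -0.0228 pitch 0.0224 roll -0.0019 far y -0.0062 0.0085 yawrel 0.0085
t 7.025 pos [0.3482 0.2576 0.1111] twist [ 0.04  0.08 -0.03] off(now axes) [ 0.0501 -0.0003  0.0382] off(after twist) [ 0.05   -0.0002  0.0383]
```

```bash
sed -i 's/def pliers(c,v=1):/def pliers(v=1):/; s/    p,M,s=tool(); W=cloud(c)/    p,M,s=tool(); c=snap("wrist"); W=cloud(c)/' pl.py
python3 - <<'E'
from pl import *
p,M,W,L,pc,z0,co=pliers(); pliers()
plan([.3975,.2659,.0728],.161)
E
```

```text
t 7.025 w 0.0634 F 21.6 ext [ 0.3  0.3 -0.7] pivot [0.0645 0.0003] z -0.0256 pitch 0.0136 roll -0.0005 far y -0.0068 0.0081 yawrel 0.0098
t 7.075 w 0.0635 F 21.5 ext [ 0.8 -0.8 -1.4] pivot [0.0645 0.0003] z -0.0254 pitch 0.0152 roll 0.0002 far y -0.0068 0.0081 yawrel 0.0096
t 7.125 pos [0.3492 0.2585 0.1129] twist [-0.05 -0.14 -0.01] off(now axes) [0.0488 0.0005 0.0402] off(after twist) [0.0489 0.0004 0.0401]
```

Emit:
step_arm --series '[{"offset":[0,0,0.02],"twist":[0,0,0],"hand":74.3},{"offset":[0,0,0.018],"twist":[0,0,0],"hand":74.3},{"offset":[0,0,0],"twist":[0,0,0],"hand":74.5},{"offset":[0,0,0],"twist":[0,0,0],"hand":74.5},{"offset":[0,0,0],"twist":[0,0,0],"hand":74.5}]'

```text
time_s: 7.75
position: [0.349, 0.2588, 0.0745]
eef_rot: [-3.13, -0.253, -0.003]
force: [-0.8, 0.0, -1.7]
width: 0.0635
grasp_force: 21.5
```

Run:
```python
from pl import *
T=down(.161); mid=np.array([.5345,.2875,.0965]); n=np.array([.1387,.0010,-.0244])
g=mid-T@n; print(g); plan(g,.161); pliers(); plan(g,.161)
```

```text
[0.39743344 0.26625271 0.0721    ]
t 7.75 pos [0.349  0.2588 0.0745] twist [-0.04 -0.12  0.03] off(now axes) [0.049  0.0004 0.0025] off(after twist) [0.049  0.0004 0.0024]
t 7.75 w 0.0635 F 21.5 ext [-0.8  0.  -1.7] pivot [ 0.0645 -0.0001] z -0.0254 pitch 0.0188 roll -0.0046 far y -0.0067 0.0079 yawrel 0.0165
t 7.8 pos [0.3488 0.2587 0.0743] twist [-0.04 -0.1   0.03] off(now axes) [0.0492 0.0004 0.0023] off(after twist) [0.0492 0.0004 0.0022]
```

Emit:
step_arm --series '[{"offset":[0.012,0.0004,0.0023],"twist":[0,0,0],"hand":74.5},{"offset":[0.014,0,0],"twist":[0,0,0],"hand":74.5},{"offset":[0.009,0,0],"twist":[0,0,0],"hand":74.5},{"offset":[0.004,0,0],"twist":[0,0,0],"hand":74.5},{"offset":[0.004,0,0],"twist":[0,0,0],"hand":74.5},{"offset":[0.003,0,0],"twist":[0,0,0],"hand":74.5},{"offset":[0.003,0,0],"twist":[0,0,0],"hand":74.5},{"offset":[0,0,0],"twist":[0,0,0],"hand":74.5}]'

```text
time_s: 8.8
position: [0.3969, 0.2659, 0.071]
eef_rot: [3.131, 0.253, 0.0]
force: [0.1, -0.3, -0.3]
width: 0.0638
grasp_force: 21.6
```

Run:
```python
from pl import *
plan([.39743,.26625,.0721],.161)
ims=[]
for n in('side','scene'):
    c=snap(n); u,v=proj(c,[.54,.288,.097])[0]; print(n,u,v)
    x,y=int(u)-25,int(v)-25; print(x,y); ims.append(cv2.resize(c['image'][y:y+50,x:x+50,::-1],(400,400),interpolation=cv2.INTER_CUBIC))
cv2.imwrite('pics/j.png',np.hstack(ims))
plan([.39743,.26625,.0721],.161)
```

```text
t 8.8 pos [0.3969 0.2659 0.071 ] twist [ 0.   -0.01  0.03] off(now axes) [ 0.0006 -0.0002 -0.0011] off(after twist) [ 0.0006 -0.0002 -0.0011]
side 245.5165575855686 276.3729018422865
220 251
scene 315.8142168768053 167.90948657957836
290 142
t 8.9 pos [0.3967 0.2659 0.0709] twist [0.   0.   0.03] off(now axes) [ 0.0008 -0.0002 -0.0012] off(after twist) [ 0.0008 -0.0002 -0.0012]
```

View pics/j.png

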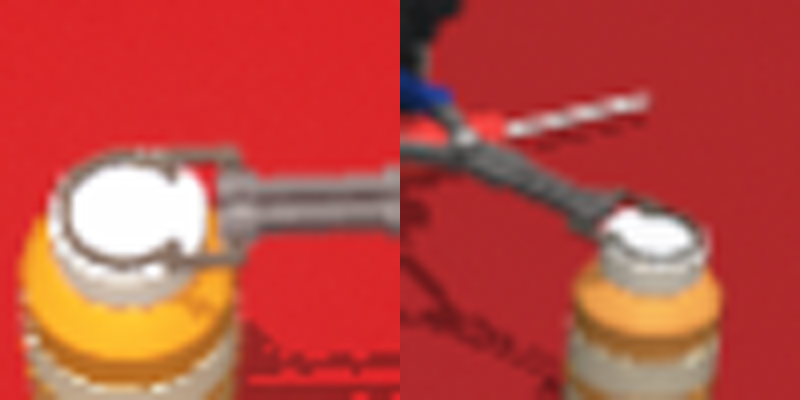

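The jaws (side view, (237,205)) sit between the two eyes at (235,155) and (235,255), with no contact force. I'll trim 1 mm up, then start spreading in stages with 60 N, measuring how the pads carry the pliers.

Emit:
step_arm --series '[{"offset":[0.0007,0,-0.0011],"twist":[0,0,0],"hand":72},{"offset":[0,0,0],"twist":[0,0,0],"hand":69},{"offset":[0,0,0],"twist":[0,0,0],"hand":67},{"offset":[0,0,0],"twist":[0,0,0],"hand":67},{"offset":[0,0,0],"twist":[0,0,0],"hand":67}]' --squeeze 60

```text
time_s: 9.52
position: [0.3974, 0.266, 0.072]
eef_rot: [3.131, 0.253, -0.0]
force: [0.6, 0.1, -1.0]
width: 0.0579
grasp_force: 23.3
```

Run:
```python
from pl import *
for i in range(2): pliers()
plan([.39743,.26625,.0721],.161)
```

```text
t 9.525 w 0.0579 F 23.3 ext [ 0.6  0.1 -1. ] pivot [ 0.0658 -0.0001] z -0.0251 pitch 0.0025 roll -0.0005 far y -0.0088 0.0096 yawrel 0.013
t 9.575 w 0.0577 F 23.3 ext [-0.3 -1.1 -0.7] pivot [0.0659 0.0003] z -0.0251 pitch 0.002 roll 0.0009 far y -0.0087 0.0096 yawrel 0.0045
t 9.625 pos [0.3974 0.266  0.072 ] twist [0.   0.   0.03] off(now axes) [ 0.     -0.0002 -0.0001] off(after twist) [ 0.     -0.0002 -0.0001]
```

Emit:
step_arm --series '[{"offset":[-0.0008,0,0.0003],"twist":[0,0,0],"hand":65},{"offset":[0,0,0],"twist":[0,0,0],"hand":63},{"offset":[0,0,0],"twist":[0,0,0],"hand":61},{"offset":[0,0,0],"twist":[0,0,0],"hand":60},{"offset":[0,0,0],"twist":[0,0,0],"hand":60}]'

```text
time_s: 10.25
position: [0.3967, 0.2659, 0.0718]
eef_rot: [3.131, 0.253, 0.0]
force: [0.4, 0.2, -0.9]
width: 0.0515
grasp_force: 27.3
```

Run:
```python
from pl import *
for i in range(2): pliers()
plan([.39743,.26625,.0721],.161)
```

```text
t 10.25 w 0.0515 F 27.3 ext [ 0.4  0.2 -0.9] pivot [ 0.0669 -0.0001] z -0.0241 pitch 0.0003 roll -0.0004 far y -0.0104 0.0116 yawrel 0.0173
t 10.3 w 0.0518 F 27.3 ext [ 0.6  0.4 -0.9] pivot [ 0.0669 -0.0001] z -0.0241 pitch 0.0003 roll 0.0006 far y -0.0103 0.0118 yawrel 0.0205
t 10.35 pos [0.3967 0.2659 0.0718] twist [ 0.   -0.    0.03] off(now axes) [ 0.0008 -0.0002 -0.0003] off(after twist) [ 0.0008 -0.0002 -0.0003]
```

Emit:
step_arm --series '[{"offset":[-0.0008,0,-0.0006],"twist":[0,0,0],"hand":60},{"offset":[0,0,-0.0003],"twist":[0,0,0],"hand":58},{"offset":[0,0,-0.0003],"twist":[0,0,0],"hand":56},{"offset":[0,0,-0.0003],"twist":[0,0,0],"hand":54},{"offset":[0,0,0],"twist":[0,0,0],"hand":54},{"offset":[0,0,0],"twist":[0,0,0],"hand":54}]'

```text
time_s: 11.1
position: [0.3959, 0.2658, 0.0733]
eef_rot: [3.131, 0.253, 0.0]
force: [-0.8, 0.7, -1.4]
width: 0.0466
grasp_force: 29.1
```

Run:
```python
from pl import *
for i in range(2): pliers()
plan([.39743,.26625,.0721],.161)
```

```text
t 11.1 w 0.0466 F 29.1 ext [-0.8  0.7 -1.4] pivot [0.0681 0.0003] z -0.0229 pitch 0.0034 roll -0.0008 far y -0.0121 0.0137 yawrel 0.0128
t 11.15 w 0.0463 F 29.1 ext [ 0.7  0.7 -1.2] pivot [0.0679 0.0002] z -0.023 pitch 0.0035 roll -0.0016 far y -0.0121 0.0135 yawrel 0.0121
t 11.2 pos [0.3959 0.2658 0.0732] twist [ 0.01 -0.    0.03] off(now axes) [ 0.0016 -0.0002  0.0011] off(after twist) [ 0.0016 -0.0002  0.0011]
```

Emit:
step_arm --series '[{"offset":[-0.0005,0,-0.0006],"twist":[0,0,0],"hand":53},{"offset":[-0.0003,0,-0.0003],"twist":[0,0,0],"hand":51.5},{"offset":[-0.0003,0,-0.0003],"twist":[0,0,0],"hand":50},{"offset":[-0.0003,0,-0.0003],"twist":[0,0,0],"hand":48.5},{"offset":[-0.0003,0,-0.0003],"twist":[0,0,0],"hand":47},{"offset":[0,0,0],"twist":[0,0,0],"hand":46},{"offset":[0,0,0],"twist":[0,0,0],"hand":46}]'

```text
time_s: 12.08
position: [0.3941, 0.2655, 0.075]
eef_rot: [3.131, 0.254, -0.0]
force: [-0.5, 0.0, -0.4]
width: 0.0401
grasp_force: 31.3
```

Run:
```python
from pl import *
for i in range(2): pliers()
plan([.39743,.26625,.0721],.161)
ims=[]
for n in('side','scene'):
    c=snap(n); u,v=proj(c,[.54,.288,.097])[0]
    x,y=int(u)-25,int(v)-25; ims.append(cv2.resize(c['image'][y:y+50,x:x+50,::-1],(400,400),interpolation=cv2.INTER_CUBIC))
cv2.imwrite('pics/k.png',np.hstack(ims))
```

```text
t 12.075 w 0.0401 F 31.3 ext [-0.5  0.  -0.4] pivot [0.0692 0.0003] z -0.0217 pitch 0.0074 roll -0.0006 far y -0.0144 0.0164 yawrel 0.0172
t 12.125 w 0.0399 F 31.3 ext [ 0.2 -0.1 -0.5] pivot [0.0692 0.0003] z -0.0217 pitch 0.0079 roll 0.0011 far y -0.0142 0.0162 yawrel 0.017
t 12.175 pos [0.3941 0.2655 0.075 ] twist [0.01 0.01 0.03] off(now axes) [ 0.0034 -0.0002  0.0029] off(after twist) [ 0.0034 -0.0002  0.0029]
```

View pics/k.png

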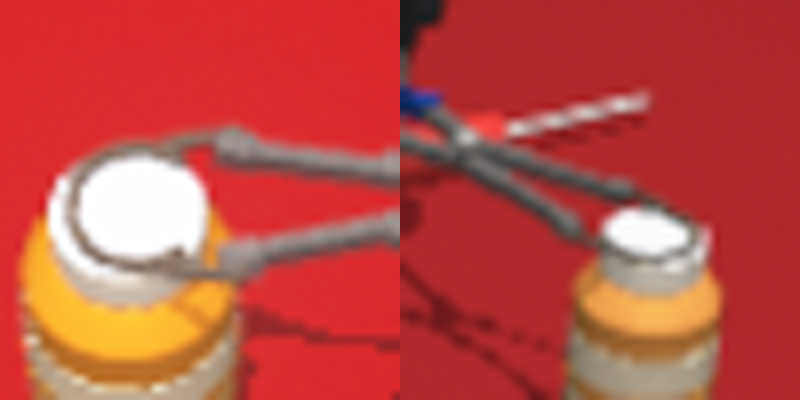

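The ring is visibly spread, with both eyes seated in the jaws at (235,145) and (240,258). I'll continue to the stop.

Emit:
step_arm --series '[{"offset":[-0.0003,0,-0.0004],"twist":[0,0,0],"hand":44},{"offset":[-0.0003,0,-0.0004],"twist":[0,0,0],"hand":42},{"offset":[-0.0003,0,-0.0004],"twist":[0,0,0],"hand":40},{"offset":[-0.0003,0,-0.0004],"twist":[0,0,0],"hand":38},{"offset":[-0.0003,0,-0.0004],"twist":[0,0,0],"hand":36},{"offset":[0,0,0],"twist":[0,0,0],"hand":34},{"offset":[0,0,0],"twist":[0,0,0],"hand":32},{"offset":[0,0,0],"twist":[0,0,0],"hand":32}]'

```text
time_s: 13.28
position: [0.3927, 0.2652, 0.0771]
eef_rot: [3.131, 0.253, -0.0]
force: [0.3, 0.3, -1.0]
width: 0.0285
grasp_force: 52.8
```

Run:
```python
from pl import *
for i in range(2): pliers()
plan([.39743,.26625,.0721],.161)
```

```text
t 13.275 w 0.0285 F 52.8 ext [ 0.3  0.3 -1. ] pivot [0.0709 0.0003] z -0.0202 pitch 0.0145 roll -0.0017 far y -0.0175 0.02 yawrel 0.0238
t 13.325 w 0.0283 F 52.8 ext [ 1.2 -0.2 -0.8] pivot [0.0709 0.0007] z -0.0202 pitch 0.0175 roll -0.0029 far y -0.0173 0.0201 yawrel 0.019
t 13.375 pos [0.3927 0.2652 0.0771] twist [0.01 0.   0.03] off(now axes) [ 0.0048 -0.0002  0.005 ] off(after twist) [ 0.0048 -0.0002  0.005 ]
```

Emit:
step_arm --series '[{"offset":[0,0,-0.003],"twist":[0,0,0],"hand":32},{"offset":[0,0,-0.006],"twist":[0,0,0],"hand":32},{"offset":[0,0,-0.012],"twist":[0,0,0],"hand":32},{"offset":[0,0,-0.02],"twist":[0,0,0],"hand":32},{"offset":[0,0,-0.02],"twist":[0,0,0],"hand":32},{"offset":[0,0,-0.009],"twist":[0,0,0],"hand":32},{"offset":[0,0,0],"twist":[0,0,0],"hand":32},{"offset":[0,0,0],"twist":[0,0,0],"hand":32}]'

```text
time_s: 14.38
position: [0.3924, 0.265, 0.1463]
eef_rot: [3.131, 0.253, -0.002]
force: [0.6, 0.5, -2.8]
width: 0.0284
grasp_force: 52.8
```

Run:
```python
from pl import *
for i in range(2): pliers()
p,M,s=tool(); print(p)
# ring cloud from side & scene around predicted ring
for n in('side','scene'):
    p,M,s=tool(); c=snap(n); W=cloud(c); L=(W-p)@M
    for h in range(1):
        m=(L[...,0]>.135)&(L[...,0]<.22)&(np.abs(L[...,1])<.045)&(L[...,2]>-.035)&(L[...,2]<-.01); q=L[m]
        print(n,m.sum(),q.min(0).round(4),q.max(0).round(4),np.median(q,0).round(4))
        A=np.c_[q[:,0]-.175,q[:,1],np.ones(len(q))]; print(np.linalg.lstsq(A,q[:,2],rcond=None)[0].round(4))
```

```text
t 14.375 w 0.0284 F 52.8 ext [ 0.6  0.5 -2.8] pivot [0.0709 0.0007] z -0.0187 pitch 0.0368 roll -0.0003 far y -0.0174 0.0199 yawrel 0.0139
t 14.425 w 0.0281 F 52.8 ext [-0.4 -0.3 -2.4] pivot [0.0709 0.0007] z -0.0186 pitch 0.0361 roll -0.0027 far y -0.0175 0.0197 yawrel 0.0109
[0.39235565 0.26504555 0.14619743]
side 179 [ 0.1358 -0.0301 -0.0229] [ 0.1886  0.0348 -0.0108] [ 0.1588 -0.0018 -0.0169]
[ 0.077   0.0066 -0.016 ]
scene 71 [ 0.1359 -0.0313 -0.0217] [ 0.1916  0.0381 -0.0112] [ 0.1577  0.0005 -0.0147]
[ 0.0535  0.0059 -0.0144]
```

Run:
```python
from h import *
plan([.478,-.159,.205],0,.045)
```

```text
t 14.575 pos [0.3924 0.2651 0.1464] twist [-0.17  2.64  9.26] off(now axes) [ 0.0161  0.4324 -0.0584] off(after twist) [ 0.0881  0.4241 -0.0547]
```

Emit:
step_arm --series '[{"offset":[0,0,-0.025],"twist":[0,0,0],"hand":32},{"offset":[0,0,-0.025],"twist":[0,1.3,4.6],"hand":32},{"offset":[0,0,-0.005],"twist":[-0.2,1.3,4.6],"hand":32},{"offset":[0.004,0.02,0],"twist":[0,0,0],"hand":32},{"offset":[0.008,0.04,0],"twist":[0,0,0],"hand":32},{"offset":[0.01,0.05,0],"twist":[0,0,0],"hand":32},{"offset":[0.01,0.05,0],"twist":[0,0,0],"hand":32},{"offset":[0.01,0.05,0],"twist":[0,0,0],"hand":32}]'

```text
time_s: 15.58
position: [0.4347, 0.0537, 0.2038]
eef_rot: [-3.141, -0.002, -0.071]
force: [0.3, 0.0, -1.4]
width: 0.0283
grasp_force: 52.8
```

Emit:
step_arm --series '[{"offset":[0.01,0.05,0],"twist":[0,0,0],"hand":32},{"offset":[0.01,0.05,0],"twist":[0,0,0],"hand":32},{"offset":[0.01,0.05,0],"twist":[0,0,0],"hand":32},{"offset":[0.009,0.04,0],"twist":[0,0,0],"hand":32},{"offset":[0.005,0.02,0],"twist":[0,0,0],"hand":32},{"offset":[0,0,0],"twist":[0,0,0],"hand":32},{"offset":[0,0,0],"twist":[0,0,0],"hand":32},{"offset":[0,0,0],"twist":[0,0,0],"hand":32}]'

```text
time_s: 16.58
position: [0.4789, -0.1536, 0.2061]
eef_rot: [-3.141, -0.004, -0.072]
force: [-0.0, -0.2, -0.7]
width: 0.0284
grasp_force: 52.8
```

Run:
```python
from pl import *
for i in range(2): p,M,W,L,pc,z0,co=pliers(); 
print('pos',p)
plan([.478,-.159,.205],0,.045)
c=load('wrist'); im=c['image'].astype(int)
m=(W[...,2]>.112)&(W[...,2]<.132)&(np.hypot(W[...,0]-.568,W[...,1]+.239)<.035)
v,u=np.nonzero(m); q=W[m]; print('spindle',m.sum(),u.min(),u.max(),v.min(),v.max(),q.min(0),q.max(0))
t=q[q[:,2]>.1235]; print('top',len(t),t.min(0),t.max(0),t.mean(0),np.median(t[:,2]))
from scipy.optimize import least_squares
for lo,hi in((.07,.118),(.1,.118),(.119,.1245)):
    k=(W[...,2]>lo)&(W[...,2]<hi)&(np.hypot(W[...,0]-.568,W[...,1]+.239)<.024); s=W[k]
    r=least_squares(lambda x:np.hypot(s[:,0]-x[0],s[:,1]-x[1])-(x[2] if hi>.12 else .0172),[.568,-.239,.014],loss='soft_l1',f_scale=.001); print(lo,len(s),r.x,np.sqrt(np.mean(r.fun**2)))
k=(W[...,2]>.067)&(W[...,2]<.073)&(np.hypot(W[...,0]-.568,W[...,1]+.239)<.04); s=W[k]; print('boss',len(s),s.min(0),s.max(0))
```

```text
t 16.575 w 0.0284 F 52.8 ext [-0.  -0.2 -0.7] pivot [0.0708 0.0002] z -0.0187 pitch 0.0368 roll -0.0026 far y -0.0178 0.0197 yawrel 0.0188
t 16.625 w 0.0288 F 52.8 ext [-1.   0.6 -0.9] pivot [0.0708 0.0002] z -0.0186 pitch 0.0361 roll -0.0014 far y -0.0177 0.0199 yawrel 0.0209
pos [ 0.47892397 -0.15372491  0.20607347]
t 16.675 pos [ 0.4789 -0.1539  0.2061] twist [-0.01 -0.04  0.12] off(now axes) [-0.001   0.0051  0.0011] off(after twist) [-0.001   0.0051  0.0011]
spindle 1696 344 389 69 114 [ 0.55009412 -0.25292591  0.11212362] [ 0.58311349 -0.21903838  0.128618  ]
top 1034 [ 0.55161938 -0.2494753   0.12352708] [ 0.58037549 -0.2218004   0.128618  ] [ 0.56662839 -0.23534258  0.12576076] 0.12587191465818826
0.07 1079 [ 0.56700526 -0.2358638   0.014     ] 0.0026989946092651922
0.1 253 [ 0.56654912 -0.23642791  0.014     ] 0.00024163170781978628
0.119 648 [ 0.56674836 -0.2361401   0.01472055] 0.0014748925580047032
boss 1835 [ 0.53296211 -0.26832129  0.0671439 ] [ 0.60058744 -0.20238321  0.07299421]
```

```bash
cat >> h.py <<'E'
RM=np.array([.1626,.0020,-.0148]); SP=np.array([.5666,-.2363])
def toring(x,y,z):
    p,M,s=tool(); cur=p+M@RM; d=np.array([x,y,z])-cur
    print('t',s['time_s'],'tcp',p.round(4),'ring est',cur.round(4),'off',(M.T@d).round(4),'F',np.round(s['force'],2),'w',s['width'].__round__(4),s['grasp_force'].__round__(1),'toolz',M[:,2].round(3))
E
python3 - <<'E'
from h import *
toring(*SP,.150)
E
```

```text
t 16.675 tcp [ 0.4789 -0.1539  0.2061] ring est [ 0.6407 -0.1555  0.2283] off [-0.0778  0.0806  0.0748] F [ 0.86  0.12 -1.57] w 0.0282 52.8 toolz [ 0.046  0.    -0.999]
```

Emit:
step_arm --series '[{"offset":[-0.026,0.027,0],"twist":[0,0,0],"hand":32},{"offset":[-0.026,0.027,0],"twist":[0,0,0],"hand":32},{"offset":[-0.0258,0.0266,0],"twist":[0,0,0],"hand":32},{"offset":[0,0,0.025],"twist":[0,0,0],"hand":32},{"offset":[0,0,0.025],"twist":[0,0,0],"hand":32},{"offset":[0,0,0.0248],"twist":[0,0,0],"hand":32},{"offset":[0,0,0],"twist":[0,0,0],"hand":32},{"offset":[0,0,0],"twist":[0,0,0],"hand":32}]'

```text
time_s: 17.68
position: [0.4052, -0.2354, 0.1289]
eef_rot: [3.14, 0.002, 0.073]
force: [0.5, -0.7, -0.4]
width: 0.0285
grasp_force: 52.9
```

Run:
```python
from pl import *
from scipy.optimize import least_squares
pliers(); toring(*SP,.150)
for n in('side','scene'):
    p,M,s=tool(); c=snap(n); W=cloud(c); L=(W-p)@M
    k=(W[...,2]>.1)&(W[...,2]<.1185)&(np.hypot(W[...,0]-.568,W[...,1]+.239)<.025); s1=W[k]
    r=least_squares(lambda x:np.hypot(s1[:,0]-x[0],s1[:,1]-x[1])-.0172,[.568,-.239],loss='soft_l1',f_scale=.001); print(n,'spindle',len(s1),r.x,np.sqrt(np.mean(r.fun**2)))
    t=W[(W[...,2]>.1225)&(W[...,2]<.13)&(np.hypot(W[...,0]-.568,W[...,1]+.239)<.02)]; print(' top n',len(t),t.mean(0),np.median(t[:,2]))
    m=(L[...,0]>.148)&(L[...,0]<.2)&(np.abs(L[...,1])<.04)&(L[...,2]>-.03)&(L[...,2]<-.003); q=L[m]; w=W[m]
    A=np.c_[w[:,0]-SP[0],w[:,1]-SP[1],np.ones(len(w))]; print(' ring n',len(q),'plane',np.linalg.lstsq(A,w[:,2],rcond=None)[0].round(4),'ext',w.min(0).round(4),w.max(0).round(4))
    np.save(f'pics/ring_{n}.npy',np.c_[w,q])
```

```text
t 17.675 w 0.0285 F 52.9 ext [ 0.5 -0.7 -0.4] pivot [0.0708 0.0003] z -0.0188 pitch 0.0354 roll 0.0008 far y -0.0177 0.0201 yawrel 0.0232
t 17.725 tcp [ 0.4053 -0.2356  0.1292] ring est [ 0.567  -0.2374  0.1517] off [-0.0005 -0.0011  0.0017] F [ 0.05 -0.27 -0.85] w 0.0288 52.9 toolz [ 0.047 -0.001 -0.999]
side spindle 43 [ 0.5653978  -0.23730429] 0.001323795579987511
 top n 41 [ 0.56515836 -0.2332589   0.12591132] 0.12650715871293877
 ring n 46 plane [-0.0111  0.0095  0.1546] ext [ 0.5526 -0.2638  0.1506] [ 0.5928 -0.2052  0.1578]
scene spindle 63 [ 0.56744346 -0.23761085] 0.001511393961600454
 top n 33 [ 0.57346312 -0.23974002  0.12469633] 0.12473414877641499
 ring n 74 plane [ 0.007  -0.0127  0.1524] ext [ 0.5532 -0.2696  0.1479] [ 0.5971 -0.2106  0.1563]
```

Run:
```python
from h import *
from scipy.optimize import least_squares
sp={'side':[.5654,-.2373],'scene':[.5674,-.2376]}
for n in sp:
    d=np.load(f'pics/ring_{n}.npy')[:,:2]
    def res(x):
        a=-.02; R2=np.array([[np.cos(a),np.sin(a)],[-np.sin(a),np.cos(a)]]); q=(d-x[:2])@R2.T
        C=np.array([.02195-.0177,.00482]); return np.hypot(q[:,0]-C[0],np.abs(q[:,1])-C[1])-.01835
    r=least_squares(res,[.567,-.2374],loss='soft_l1',f_scale=.0015); print(n,r.x,np.sqrt(np.mean(r.fun**2)),'rel to spindle (mm)',(r.x-sp[n])*1e3, 'ring y range centre',(d[:,1].min()+d[:,1].max())/2)
```

```text
side [ 0.56600711 -0.23736807] 0.003924678009938979 rel to spindle (mm) [ 0.60710677 -0.06806958] ring y range centre -0.23447803652942079
scene [ 0.56924324 -0.24027539] 0.0047566530756016625 rel to spindle (mm) [ 1.84324208 -2.67539339] ring y range centre -0.24011350601163559
```

Run:
```python
from h import *
toring(SP[0]-.0003,SP[1]+.0003,.124)
```

```text
t 17.825 tcp [ 0.4052 -0.2356  0.129 ] ring est [ 0.5669 -0.2374  0.1515] off [-0.0019 -0.0015  0.0274] F [-0.7   0.41 -0.85] w 0.0283 52.9 toolz [ 0.047 -0.001 -0.999]
```

Emit:
step_arm --series '[{"offset":[-0.0019,-0.0015,0],"twist":[0,0,0],"hand":32},{"offset":[0,0,0.008],"twist":[0,0,0],"hand":32},{"offset":[0,0,0.008],"twist":[0,0,0],"hand":32},{"offset":[0,0,0.007],"twist":[0,0,0],"hand":32},{"offset":[0,0,0.004],"twist":[0,0,0],"hand":32},{"offset":[0,0,0],"twist":[0,0,0],"hand":32},{"offset":[0,0,0],"twist":[0,0,0],"hand":32},{"offset":[0,0,0],"twist":[0,0,0],"hand":32}]'

```text
time_s: 18.82
position: [0.4041, -0.2339, 0.1009]
eef_rot: [3.141, 0.001, 0.072]
force: [-0.3, 0.4, -1.8]
width: 0.028
grasp_force: 52.9
```

Run:
```python
from pl import *
pliers(); toring(*SP,.0975)
ims=[]
for n in('side','scene'):
    c=snap(n); W=cloud(c); im=c['image'].copy(); u,v=proj(c,[.567,-.2365,.12])[0]
    x,y=int(u)-20,int(v)-20; k=10
    cr=cv2.resize(im[y:y+40,x:x+40,::-1],(400,400),interpolation=cv2.INTER_CUBIC)
    # predicted spindle outline at ring height & predicted inner heel/sides as dots
    p,M,s=tool()
    a=np.linspace(0,2*np.pi,60)
    S=np.c_[SP[0]+.0115*np.cos(a),SP[1]+.0115*np.sin(a),0*a+.126]
    for q in proj(c,S): cv2.circle(cr,tuple(int(t) for t in ((q-[x,y])*k+k/2)),1,(0,255,0),-1)
    t=np.linspace(0,2.2,40); q=np.c_[.00425+.01835*np.cos(t),.00482+.01835*np.sin(t)]; q=np.r_[q,q*[1,-1]]
    b=.02; q=q@np.array([[np.cos(b),np.sin(b)],[-np.sin(b),np.cos(b)]])
    Q=p+(np.c_[q,np.zeros(len(q))]+RM-[0,0,.0015])@M.T
    for g in proj(c,Q): cv2.circle(cr,tuple(int(t) for t in ((g-[x,y])*k+k/2)),1,(255,255,0),-1)
    ims.append(cr)
cv2.imwrite('pics/m.png',np.hstack(ims))
```

```text
t 18.825 w 0.028 F 52.9 ext [-0.3  0.4 -1.8] pivot [0.0708 0.0006] z -0.0186 pitch 0.0377 roll -0.0003 far y -0.0177 0.0201 yawrel 0.0141
t 18.875 tcp [ 0.4041 -0.2339  0.1009] ring est [ 0.5658 -0.2358  0.1231] off [-0.0004  0.0005  0.0256] F [-0.6   0.93 -0.85] w 0.0284 52.9 toolz [ 0.046 -0.    -0.999]
```

View pics/m.png

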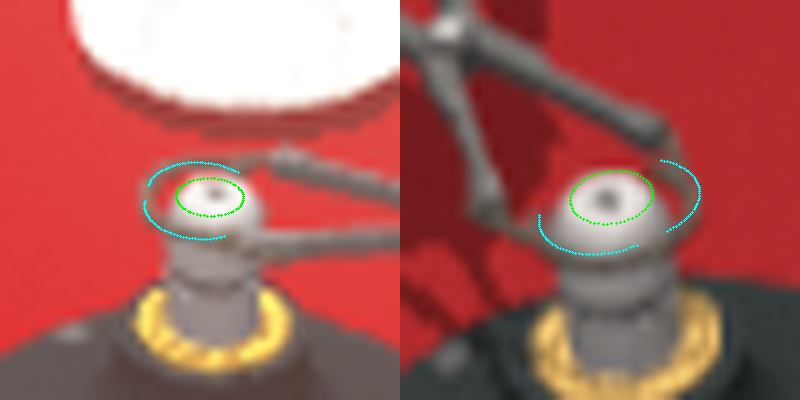

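The overlay matches in both views. In side view the spindle top (216,193) and ring arc (148,190) are offset alike from the prediction, and so are the scene's hole (606,200) and ring edge (690,185). So the ring is centred to about 1 mm. Lowering gently while watching the force.

Emit:
step_arm --series '[{"offset":[-0.0004,0.0005,0.002],"twist":[0,0,0],"hand":32},{"offset":[-0.0001,0,0.003],"twist":[0,0,0],"hand":32},{"offset":[-0.0001,0,0.003],"twist":[0,0,0],"hand":32},{"offset":[-0.0001,0,0.003],"twist":[0,0,0],"hand":32},{"offset":[-0.0001,0,0.002],"twist":[0,0,0],"hand":32},{"offset":[0,0,0],"twist":[0,0,0],"hand":32},{"offset":[0,0,0],"twist":[0,0,0],"hand":32}]'

```text
time_s: 19.85
position: [0.4038, -0.2344, 0.0877]
eef_rot: [3.141, 0.001, 0.071]
force: [0.6, 0.7, -2.1]
width: 0.0284
grasp_force: 52.9
```

Run:
```python
from pl import *
pliers(); pliers(); toring(*SP,.0975)
```

```text
t 19.85 w 0.0284 F 52.9 ext [ 0.6  0.7 -2.1] pivot [0.0707 0.0006] z -0.0187 pitch 0.0355 roll 0.0003 far y -0.0176 0.0199 yawrel 0.0136
t 19.9 w 0.0282 F 52.9 ext [-0.2  0.3 -2. ] pivot [0.0708 0.0002] z -0.0186 pitch 0.0366 roll 0.0014 far y -0.0176 0.02 yawrel 0.0235
t 19.95 tcp [ 0.4038 -0.2344  0.0877] ring est [ 0.5656 -0.2362  0.1099] off [0.0005 0.0001 0.0124] F [ 0.2   0.12 -1.24] w 0.0285 52.9 toolz [ 0.046 -0.    -0.999]
```

Emit:
step_arm --series '[{"offset":[0.0005,0,0.003],"twist":[0,0,0],"hand":32},{"offset":[0,0,0.003],"twist":[0,0,0],"hand":32},{"offset":[0,0,0.003],"twist":[0,0,0],"hand":32},{"offset":[0,0,0.0034],"twist":[0,0,0],"hand":32},{"offset":[0,0,0],"twist":[0,0,0],"hand":32},{"offset":[0,0,0],"twist":[0,0,0],"hand":32},{"offset":[0,0,0],"twist":[0,0,0],"hand":32}]'

```text
time_s: 20.82
position: [0.4049, -0.2344, 0.0754]
eef_rot: [3.141, 0.001, 0.072]
force: [-0.4, -0.0, -1.3]
width: 0.0285
grasp_force: 52.9
```

Run:
```python
from pl import *
pliers(); toring(*SP,.0975)
for n in('side','scene'):
    p,M,s=tool(); c=snap(n); W=cloud(c); L=(W-p)@M
    d=np.hypot(W[...,0]-SP[0],W[...,1]-SP[1])
    m=(d>.0195)&(d<.027)&(W[...,2]>.088)&(W[...,2]<.108)&(L[...,0]>.155); w=W[m]
    print(n,len(w),'ring z pct',np.percentile(w[:,2],[10,25,50,75,90]).round(4)); 
    b=W[(np.hypot(W[...,0]-.564,W[...,1]-.292)<.03)&(W[...,2]>.088)&(W[...,2]<.1)]; print(' cap',len(b),b.mean(0).round(4))
toring(*SP,.0975)
```

```text
t 20.825 w 0.0285 F 52.9 ext [-0.4 -0.  -1.3] pivot [0.0708 0.0002] z -0.0186 pitch 0.0388 roll 0.0008 far y -0.0175 0.0198 yawrel 0.0216
t 20.875 tcp [ 0.4049 -0.2344  0.0754] ring est [ 0.5666 -0.2363  0.0976] off [-0.      0.      0.0001] F [-0.78  0.42 -1.7 ] w 0.0287 52.9 toolz [ 0.046 -0.    -0.999]
side 19 ring z pct [0.0987 0.099  0.1002 0.1016 0.1033]
 cap 274 [0.5638 0.2943 0.095 ]
scene 45 ring z pct [0.0962 0.0971 0.0981 0.099  0.1029]
 cap 87 [0.5693 0.2874 0.0927]
t 20.975 tcp [ 0.4049 -0.2344  0.0753] ring est [ 0.5666 -0.2362  0.0975] off [-0.      0.0001 -0.    ] F [-0.2   0.69 -1.87] w 0.0281 52.9 toolz [ 0.045  0.    -0.999]
```

Emit:
step_arm --series '[{"offset":[0,0,0],"twist":[0,0,0],"hand":32},{"offset":[0,0,0],"twist":[0,0,0],"hand":32},{"offset":[0,0,0],"twist":[0,0,0],"hand":32}]'

```text
time_s: 21.35
position: [0.4048, -0.2343, 0.0752]
eef_rot: [-3.141, -0.001, -0.071]
force: [0.3, -0.4, -1.6]
width: 0.0283
grasp_force: 52.9
```

Run:
```python
from h import *
toring(*SP,.0975); print(job_done())
```

```text
t 21.35 tcp [ 0.4048 -0.2343  0.0752] ring est [ 0.5666 -0.2362  0.0974] off [ 0.      0.0001 -0.0001] F [ 0.33 -0.36 -1.61] w 0.0283 52.9 toolz [ 0.045  0.    -0.999]
the job is handed in; nothing more can be done
None
```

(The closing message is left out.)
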